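# Screw the lid on a sample jar

### The arm

A 6-joint arm with a two-finger parallel gripper is mounted at the origin on the work surface. World frame = base frame: x ahead of the robot, y to its left, z up, the work surface at z = 0. Lengths are in m, angles in rad, forces in N, time in s.
With the tool pointing down it reaches from about 0.2 to 0.875 m from the base axis. Payload 3.4 kg.
Tool frame: the origin (TCP) lies between the finger pads, 19 mm behind the fingertips; this is the grasp point; z points along the fingers, y is the line along which they close (so a half turn about z gives the same grasp; the last joint's range is limited). The gripper opens to 94 mm and grips with 3 to 60 N. Pads are 16 mm wide; open, the fingers measure 119 mm over their backs; the gripper's body (75 mm by 177 mm) begins 78 mm behind the grasp point.
Start: joints at [-1.237, 0.276, 1.505, -0, 1.361, -0.121], TCP at [0.253, -0.517, 0.224] pointing down, gripper open.
Joint ranges: [-2.89, 2.89], [-0.75, 2.08], [0.22, 2.7], [-1.18, 4.32], [0.11, 2.71], [-2.7, 2.7]. Speed limits (rad/s): [2.57, 2.57, 3.14, 3.14, 3.14, 3.14].

### API

Orientations are given as a unit quaternion [w, x, y, z].
In Python, from station import status, imaging, ticket gives the robot as it stands.
- The arm moves only by the shell command python3 -m pendant 'ROWS' [OPENING] [FORCE]. ROWS is JSON, a list of rows, each a list of 2 entries, a list of its own where there are three numbers: the shift along the world's x, y, z in m, then the turn, a rotation vector about the world's x, y, z in units of 8 degrees (1.0 is 8 degrees). In form: [[[tx, ty, tz], [rx, ry, rz]], ...]. A call has 1 to 12 rows; each row shifts and turns the commanded pose from where the row before left it; what a row does not reach is not made up. A row lasts 1/8 s, in which the tool goes at most 62.5 mm and 10.7 degrees, less where a joint would pass 70% of its speed; a pose out of reach is approached as far as the arm can. A call is refused whole if a number of a shift passes 0.0625 or a number of a turn 1, either way. A call with a gripper value outside its range is refused whole. OPENING is the finger opening in m, from 0 to 0.094, set as the call begins (- or left out, the last holds). The fingers move at their own pace and stop on an object; FORCE is the grip in N (left out, the last holds). Time passes only in rows, so rows that do not move let the fingers close. It gives the time, the measured TCP pose, the force, the opening and the grip force at its end, in the units of the state.
- status.get_obs(): the state, without advancing time (a new reading comes with each control period).
- imaging.snapshot(name): name is "scene" or "side" or "wrist"; returns a dict with "img" (420x560x3 uint8, red, green, blue), "K" (3x3 intrinsics, pixels), "extrinsics" (4x4, takes a point from camera to world coordinates); the wrist camera has in their place "T_tool_cam" (4x4, takes a point from camera to tool coordinates, whose origin is the TCP and whose axes are the flange's). Camera axes: x right, y down, z forward; pixel columns grow to the right and rows downward; lengths in m; the calibration is good to about 2 mm. A picture is of the moment at which its call begins: read the wrist's pose just before it. There is no depth.
- ticket.finish_job(): hands the job in; it is judged then, once.
The state is a dict: "time_s": time; "joint_positions": joint angles; "qvel": joint speeds; "tau": joint torques, N m; "ee_pos": TCP position; "tcp_rot": TCP orientation; "contact_force": force on the tool from outside, world axes, zero at the start; "wrist_torque": the same for the moment, N m; "width": opening from 0.0 (shut) to 1.0 (fully open); "grasp_force": force on a finger pad.
Only numpy, scipy, OpenCV 4.12 (cv2) and the standard library are available. Lean on these libraries where they do the work, as an engineer would, in place of code of your own. Each camera call takes 0.05 s, during which the arm holds its last target. There are 200 camera calls.

### The job

Put the loose grip-bar lid on the open jar in the clamp stand and screw it fully home. Nobody knows which way the jar's thread starts point: rest the lid on the mouth and turn it gently backward (anticlockwise from above) until you feel it drop into the thread starts and come up firmly against the stops there, then screw it forward (clockwise) until it is hand-tight, about half a newton metre, and let go. Do not press hard or wrench the jar, and leave the other things alone.

Things in the scene. Friction and masses are not known exactly. Their poses are not given: they have to be found in the camera images.
- lid: Round grey screw lid, 70 mm across, 90 g, at the start mouth down on the table. Origin: centre of the skirt's lower edge; z up through the top. Skirt and top panel 25.6 mm high; inside, the skirt is 65 mm wide and the panel's underside is 22.6 mm above the origin. On the panel stands a straight grip bar along x: 48 mm long (x), 14 mm thick (y), from 25.6 to 45.6 mm above the origin.
- grip (a point): A point on the lid's axis, 1 mm below the top of the grip bar (44.6 mm above the lid's origin); axes as the lid's. With the TCP here and the fingers closing along y, the fingertips just reach the panel.
- lug (a point): Lower inner edge of the first of three equal lugs inside the lid's skirt (on its +x side; the others at 120 degrees). Each is 7.4 mm wide, 4 mm high (2 to 6 mm above the lid's origin) and reaches in to 27.2 mm from the axis.
- stand: Fixed steel base plate of the clamp stand, 120 x 120 x 12 mm; origin: centre of its underside, on the table, under the jar's axis. On it a sprung pad and a rubber clamp ring, 106 mm across (a clamp block on -x reaches 68 mm from the axis), holding an open white jar, 88 mm across, with a 52 mm neck.
- mouth (a point): Centre of the jar's mouth at the top of its lip, 142 mm above the table; z up. Sinks with the pad; does not turn with the jar. The top 7 mm is a bare lip, tapering from 52 mm up to 45 mm. Height of the lid's origin from here: about -9 mm on a ridge's start, -16 on its low end, -13 on a post, -19 dropped in the gaps, -22.6 fully home with the panel on the lip.
- foot (a point): Foot of the lip, 7 mm under the mouth, on the axis. Down from here: three right-hand thread ridges, 62 mm across, 4 mm thick, 78 degrees long, falling 7 mm clockwise from their starts. At a ridge's low end is a stop post, 3 mm above the ridge, then a 36 degree gap to the next start. Where the gaps point is random and given by no pose.
- floor (a point): Level of the thread floor in the gaps, 10 mm under the ridge starts, on the axis. On top of the ridges, turning forward jams the lugs on the posts; backward they climb and drop off the starts to this floor. Turned back further, they bear on the posts: the stops. Forward from there they run under the ridges; after about 85 to 105 degrees the panel is on the lip and the lid tightens.
- pad (a joint): How far the sprung pad under the jar has been pushed down (m): 0 at rest, up to 0.016. It starts to give at about 2 N and then yields 1 mm per 1.5 N. More than 0.010 (about 17 N) is too hard.
- clamp (a joint): Twist of the jar in its rubber clamp (rad), positive clockwise seen from above, as when tightening. 0 at rest; it springs back with 3 N m per rad. Firmly against the stops: -0.05 or less (0.15 N m backward). Hand-tight: 0.1 (0.3 N m) or more. Beyond 0.3 either way (0.9 N m) is wrenching.
- packed_jar: Bystander: closed jar, 64 mm diameter, 85 mm high; origin at the centre of its underside.
- carton: Bystander: cardboard carton 60 x 80 x 60 mm; origin at the centre of its underside.
- weight: Bystander: steel weight 60 mm diameter, 50 mm high with a knob; origin at the centre of its underside.
Things that resemble listed ones, but are neither listed nor needed, are in the scene too. What is shaped like the lid but purple or turquoise is not meant.

How it is judged:
By the outcome, as a careful person would: the job done as asked, in the order asked, and still so for the second after the job is handed in, with the robot touching nothing.
It also fails if it takes over 72 s, if anything falls off the work surface, if the arm or the gripper's body presses on something with over 40 N, if the wrist force passes 120 N, or if a joint passes its speed limit or range.

## Working session

There is one attempt and no reset: what is moved stays moved. The work goes in short steps, Python scripts to look and compute and a shell command to move; the robot and the scene stay as the last step left them, time stands still between calls to the robot, and variables do not carry over. Pictures are saved under pics/ and viewed, at most 10 in all, crops included, and the job is handed in when it is done.

```bash
mkdir -p pics; ls; python3 - <<'E'
from station import status, imaging
import cv2,numpy as np,pickle
o=status.get_obs();print(o)
D={}
for n in ["scene","side"]:
    s=imaging.snapshot(n);D[n]=s
    cv2.imwrite(f"pics/{n}0.png",cv2.resize(s["img"][:,:,::-1],(784,588),interpolation=cv2.INTER_CUBIC))
    print(n,s["K"],s["extrinsics"])
pickle.dump(D,open("d0.pkl","wb"))
E
```

```text
pics
{'time_s': 0.0, 'joint_positions': array([-1.23699992e+00,  2.76611241e-01,  1.50613584e+00, -2.67880704e-05,
        1.36068443e+00, -1.20986411e-01]), 'qvel': array([-0.00098711, -0.00153927, -0.00017332, -0.00079003,  0.00154038,
       -0.00104711]), 'tau': array([-8.73878016e-04, -4.04597533e+01, -2.37234575e+01,  7.01655122e-02,
        3.46278911e-02, -1.32627588e-04]), 'ee_pos': array([ 0.2523948 , -0.51604714,  0.22339437]), 'tcp_rot': array([-9.12835236e-04,  9.74256737e-01,  2.25439492e-01, -1.10669857e-04]), 'contact_force': array([-0.29169653, -0.43014102, -0.14342914]), 'wrist_torque': array([0.02224722, 0.01909362, 0.02766961]), 'grasp_force': 0.0, 'width': 1.0014257014872934}
scene [[511.40927741   0.         288.45169448]
 [  0.         511.40927741 205.25175231]
 [  0.           0.           1.        ]] [[ 5.73198858e-01  6.90742994e-01 -4.40814230e-01  1.07377274e+00]
 [ 8.19415896e-01 -4.82656079e-01  3.09193628e-01 -4.30022395e-01]
 [ 8.11664295e-04 -5.38439622e-01 -8.42663702e-01  1.05735552e+00]
 [ 0.00000000e+00  0.00000000e+00  0.00000000e+00  1.00000000e+00]]
side [[511.54878216   0.         280.11408615]
 [  0.         511.54878216 204.32907989]
 [  0.           0.           1.        ]] [[-0.99975711 -0.01578637  0.01537907  0.558588  ]
 [-0.02119907  0.4979881  -0.86692471  0.82562509]
 [ 0.00602701 -0.86704016 -0.4982018   0.6203949 ]
 [ 0.          0.          0.          1.        ]]
```

View pics/scene0.png

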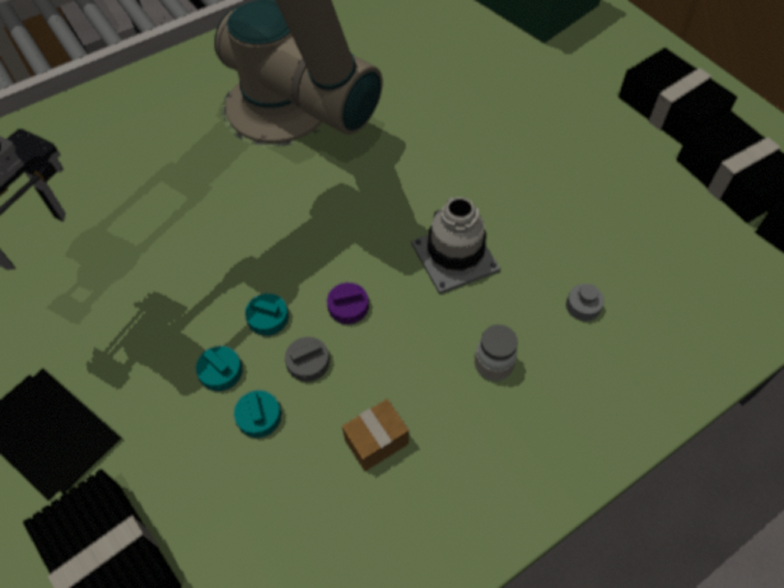

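View pics/side0.png

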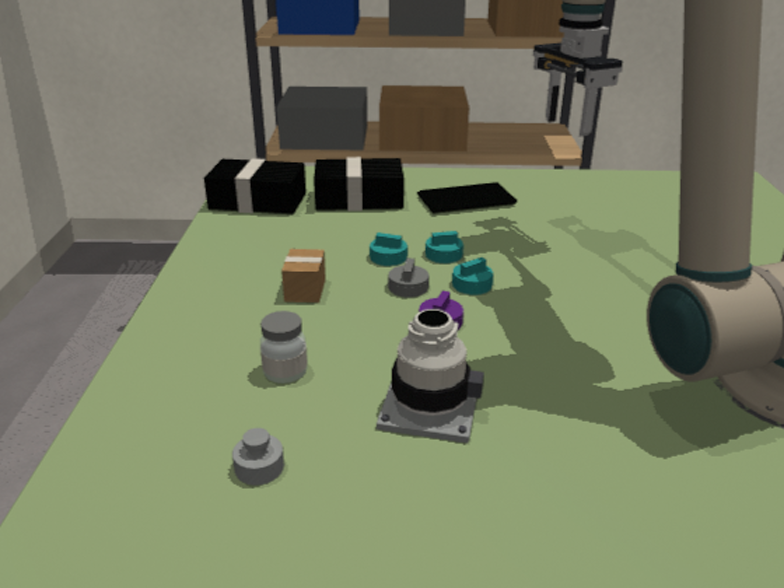

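In the scene view (784 px wide) the grey lid is at about (307,358), with its bar top from (291,358) to (322,349). The mouth is at about (460,209). In the side view the lid is at about (408,280) and the mouth at (433,320).

```bash
cat > h.py <<'E'
import numpy as np
def ray(K,T,u,v):
    d=T[:3,:3]@np.linalg.solve(K,[u,v,1]);return T[:3,3],d/np.linalg.norm(d)
def plane(K,T,u,v,z):
    c,d=ray(K,T,u,v);return c+d*(z-c[2])/d[2]
def tri(rays):
    A=sum(np.eye(3)-np.outer(d,d) for c,d in rays);b=sum((np.eye(3)-np.outer(d,d))@c for c,d in rays)
    return np.linalg.solve(A,b)
E
python3 - <<'E'
import pickle,numpy as np
from h import *
D=pickle.load(open("d0.pkl","rb"));f=1/1.4
A=lambda n,u,v:(D[n]["K"],D[n]["extrinsics"],u*f,v*f)
print("mouth z",plane(*A("scene",460,209),.142),plane(*A("side",433,320),.142),tri([ray(*A("scene",460,209)),ray(*A("side",433,320))]))
print("lid panel",plane(*A("scene",307,356),.0256),plane(*A("side",408,277),.0256))
a,b=plane(*A("scene",291,360),.0456),plane(*A("scene",322,349),.0456);print(a,b,np.degrees(np.arctan2(*(b-a)[1::-1])),np.linalg.norm(b-a),(a+b)/2)
E
```

```text
mouth z [0.52311925 0.06790299 0.142     ] [0.52096837 0.07597708 0.142     ] [0.52072654 0.06999871 0.13814803]
lid panel [ 0.55223215 -0.2545708   0.0256    ] [ 0.55060943 -0.24123958  0.0256    ]
[ 0.55397595 -0.28223658  0.0456    ] [ 0.56528444 -0.23204502  0.0456    ] 77.30289921778096 0.05144973300912885 [ 0.5596302 -0.2571408  0.0456   ]
```

```bash
python3 -m pendant '[[[0.0375,0.033,-0.003],[0,0,0.8]],[[0.0375,0.033,-0.003],[0,0,0.8]],[[0.0375,0.033,-0.003],[0,0,0.8]],[[0.0375,0.033,-0.003],[0,0,0.8]],[[0.0375,0.033,-0.003],[0,0,0.8]],[[0.0375,0.033,-0.003],[0,0,0.8]],[[0.0375,0.033,-0.003],[0,0,0.8]],[[0.0375,0.033,-0.003],[0,0,0.8]],[[0,0,0],[0,0,0]],[[0,0,0],[0,0,0]]]' 0.094 20
cat >> h.py <<'E'
from scipy.spatial.transform import Rotation as R
def wrist(name):
    from station import status, imaging
    import cv2,pickle
    o=status.get_obs();s=imaging.snapshot("wrist")
    q=o["tcp_rot"];T=np.eye(4);T[:3,:3]=R.from_quat([*q[1:],q[0]]).as_matrix();T[:3,3]=o["ee_pos"]
    x=T[:3,0];print("ee",o["ee_pos"].round(4),"yaw",np.degrees(np.arctan2(x[1],x[0])).round(2),"zt",T[:3,2].round(4),"t",o["time_s"],"F",o["contact_force"].round(2),o["wrist_torque"].round(3))
    E=T@s["T_tool_cam"];pickle.dump((s["K"],E,s["img"]),open(name+".pkl","wb"))
    cv2.imwrite(f"pics/{name}.png",s["img"][:,:,::-1]);return s["K"],E,s["img"]
E
python3 -c "
from h import *
wrist('w1')"
```

```text
time_s: 1.35
ee_pos: [0.552, -0.2526, 0.1998]
tcp_rot: [-0.0, 0.781, 0.624, -0.001]
contact_force: [-0.7, -0.1, -0.1]
width: 1.001
grasp_force: 0.0
ee [ 0.552  -0.2526  0.1998] yaw 77.26 zt [-1.5e-03 -1.0e-04 -1.0e+00] t 1.35 F [-0.71 -0.07 -0.09] [ 0.027 -0.075 -0.008]
```

View pics/w1.png

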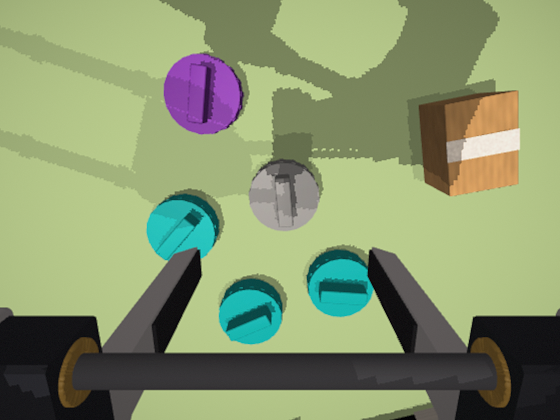

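```bash
python3 - <<'E'
import pickle,cv2
from h import *
K,E,im=pickle.load(open("w1.pkl","rb"))
cv2.imwrite("pics/w1c.png",cv2.resize(im[145:245,234:334,::-1],(600,600),interpolation=cv2.INTER_CUBIC))
hsv=cv2.cvtColor(im,cv2.COLOR_RGB2HSV)
m=((hsv[...,1]<45)&(hsv[...,2]>50)).astype(np.uint8);m[:145]=0;m[245:]=0;m[:,:234]=0;m[:,334:]=0
c=max(cv2.findContours(m,0,2)[0],key=cv2.contourArea)
h=cv2.convexHull(c);e=cv2.minEnclosingCircle(h);print(e,cv2.fitEllipse(h),plane(K,E,*e[0],.02))
E
```

```text
((283.92437744140625, 194.5293426513672), 35.93415451049805) ((283.8220520019531, 194.77716064453125), (70.23240661621094, 71.61836242675781), 0.15442605316638947) [ 0.55156188 -0.25310795  0.02      ]
```

View pics/w1c.png

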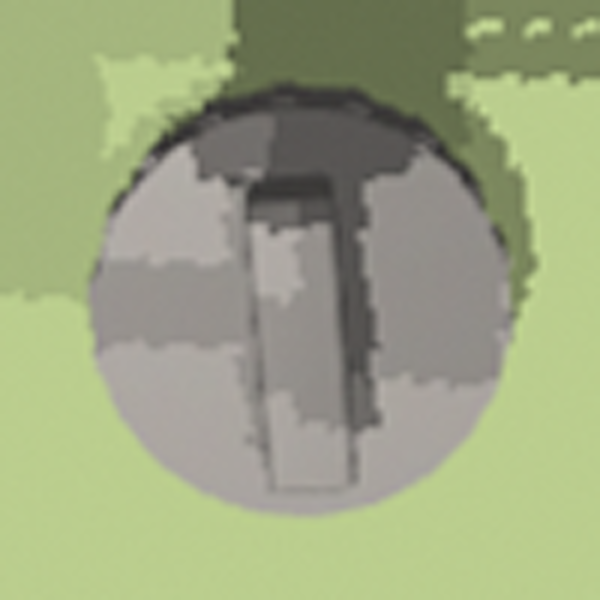

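The crop (6x, offset 234,145) shows the panel circle centred near (300,311). The bar top's midline runs from about (290,197) to (313,489).

```bash
python3 - <<'E'
import pickle
from h import *
K,E,im=pickle.load(open("w1.pkl","rb"))
P=lambda u,v,z:plane(K,E,234+u/6,145+v/6,z)
print(P(300,311,.0256)); a=P(313.5,489,.0456);b=P(290,197,.0456)
print(a,b,(a+b)/2,np.linalg.norm(b-a),np.degrees(np.arctan2(*(b-a)[1::-1])))
E
```

```text
[ 0.5514381  -0.25405671  0.0256    ]
[ 0.54824724 -0.27806878  0.0456    ] [ 0.55510283 -0.23119123  0.0456    ] [ 0.55167503 -0.25463     0.0456    ] 0.04737618738103876 81.67978711498945
```

```bash
python3 -m pendant '[[[-0.0004,-0.0017,-0.04],[0,0,0.55]],[[0,0,-0.05],[0,0,0]],[[0,0,-0.04],[0,0,0]],[[0,0,-0.018],[0,0,0]],[[0,0,-0.006],[0,0,0]],[[0,0,0],[0,0,0]]]' 0.045 60; python3 -m pendant '[[[0,0,0],[0,0,0]],[[0,0,0],[0,0,0]],[[0,0,0],[0,0,0]],[[0,0,0],[0,0,0]]]' 0 60
```

```text
time_s: 2.15
ee_pos: [0.5519, -0.2552, 0.0467]
tcp_rot: [0.0, 0.757, 0.653, 0.0]
contact_force: [-0.2, 0.7, 0.5]
width: 0.479
grasp_force: 0.0
time_s: 2.65
ee_pos: [0.5523, -0.2543, 0.0467]
tcp_rot: [0.0, 0.757, 0.654, 0.0]
contact_force: [-1.6, -0.8, 1.0]
width: 0.145
grasp_force: 60.0
```

```bash
python3 -m pendant '[[[0,0,0.01],[0,0,0]],[[0,0,0.04],[0,0,0]],[[0,0.01,0.05],[0,0,0]],[[-0.005,0.035,0.05],[0,0,0]],[[-0.01,0.05,0.05],[0,0,0]],[[-0.01,0.05,0.02],[0,0,0]],[[-0.005,0.04,0],[0,0,0]],[[0,0.01,0],[0,0,0]],[[0,0,0],[0,0,0]],[[0,0,0],[0,0,0]]]'
python3 - <<'E'
from h import *
import cv2
wrist('w2')
E
```

```text
time_s: 3.9
ee_pos: [0.5237, -0.0667, 0.2597]
tcp_rot: [0.0, 0.757, 0.653, -0.0]
contact_force: [-0.5, 0.0, -0.6]
width: 0.148
grasp_force: 60.0
ee [ 0.5237 -0.0667  0.2597] yaw 81.61 zt [-4.e-04 -7.e-04 -1.e+00] t 3.9 F [-0.46  0.05 -0.62] [-0.068 -0.071  0.006]
```

View pics/w2.png

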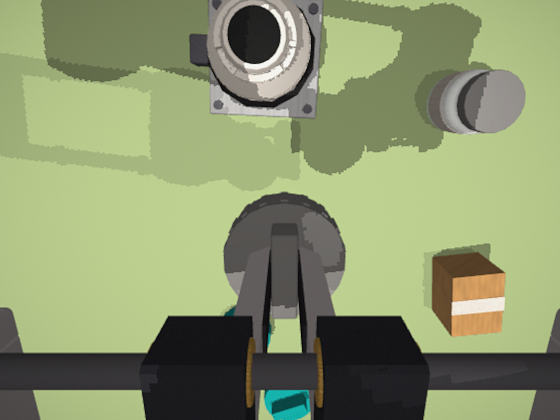

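The mouth's dark opening is at about (253,36). The held lid is seated between the fingers at about (284,245).

```bash
python3 - <<'E'
import pickle,cv2
from h import *
K,E,im=pickle.load(open("w2.pkl","rb"))
g=cv2.cvtColor(im,cv2.COLOR_RGB2GRAY)
m=(g<70).astype(np.uint8);m[90:]=0;m[:,:215]=0;m[:,295:]=0
n,l,st,ce=cv2.connectedComponentsWithStats(m);k=l[36,253];print(st[k],ce[k])
c=max(cv2.findContours((l==k).astype(np.uint8),0,1)[0],key=cv2.contourArea)
p=np.array([plane(K,E,u,v,.142)[:2] for u,v in c[:,0]],np.float32)
print("hole",cv2.minEnclosingCircle(p),cv2.fitEllipse(p))
cv2.imwrite("pics/w2c.png",cv2.resize(im[0:100,200:320,::-1],(720,600),interpolation=cv2.INTER_CUBIC))
E
```

```text
[ 228    5   52   59 2395] [253.41419624  34.16409186]
hole ((0.5214477777481079, 0.0690513327717781), 0.01917138323187828) ((0.5214722156524658, 0.06901425123214722), (0.03734274581074715, 0.0374920554459095), 159.34292602539062)
```

View pics/w2c.png

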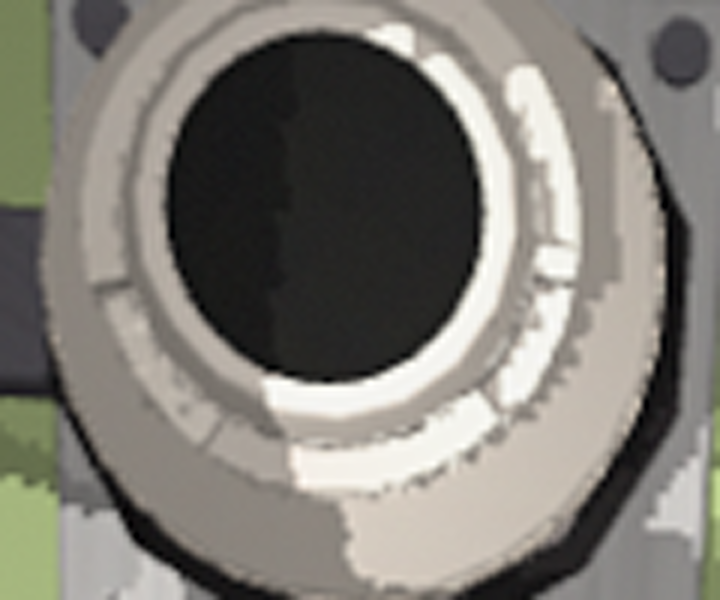

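```bash
python3 -m pendant '[[[-0.0007,0.025,0],[0,0,0]],[[-0.001,0.035,0],[0,0,0]],[[0,0.035,0],[0,0,0]],[[0,0.026,-0.01],[0,0,0]],[[0,0.0147,-0.02],[0,0,0]],[[0,0,-0.02],[0,0,0]],[[0,0,0],[0,0,0]],[[0,0,0],[0,0,0]]]'
python3 - <<'E'
from h import *
from station import imaging
import cv2
K,E,im=wrist('w3')
s=imaging.snapshot("side");cv2.imwrite("pics/s3.png",cv2.resize(s["img"][150:330,210:410,::-1],(667,600),interpolation=cv2.INTER_CUBIC))
E
```

```text
time_s: 4.95
ee_pos: [0.5225, 0.0694, 0.2105]
tcp_rot: [0.0, 0.757, 0.653, 0.0]
contact_force: [1.1, -0.6, -0.8]
width: 0.146
grasp_force: 60.0
ee [0.5225 0.0694 0.2105] yaw 81.59 zt [ 8.e-04 -2.e-04 -1.e+00] t 4.95 F [ 1.14 -0.57 -0.82] [-0.077 -0.052 -0.012]
```

View pics/s3.png

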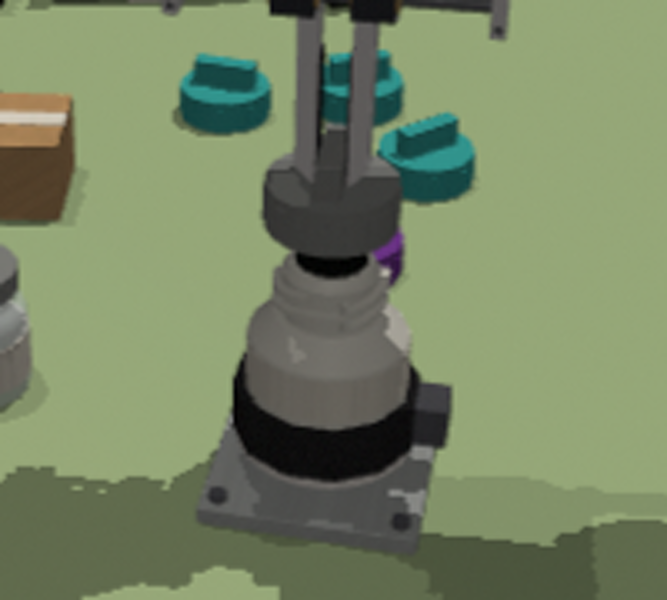

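The held lid is centred above the mouth: lid at x≈332, mouth at x≈331 in the crop.

```bash
python3 -m pendant '[[[-0.0003,-0.0003,-0.012],[0,0,0]],[[0,0,-0.012],[0,0,0]],[[0,0,-0.003],[0,0,0]],[[0,0,0],[0,0,0]]]'; python3 -m pendant '[[[0,0,-0.002],[0,0,0]],[[0,0,-0.002],[0,0,0]],[[0,0,0],[0,0,0]]]'
```

```text
time_s: 5.55
ee_pos: [0.5212, 0.0699, 0.1826]
tcp_rot: [-0.0, 0.757, 0.654, -0.0]
contact_force: [-0.3, -0.1, -0.7]
width: 0.145
grasp_force: 60.0
time_s: 5.92
ee_pos: [0.5214, 0.0699, 0.179]
tcp_rot: [-0.0, 0.757, 0.654, -0.0]
contact_force: [-0.6, 0.6, -0.9]
width: 0.144
grasp_force: 60.0
```

```bash
for i in 1 2 3; do :; done; python3 -m pendant '[[[0,0,-0.0015],[0,0,0]],[[0,0,-0.0015],[0,0,0]],[[0,0,0],[0,0,0]]]'; python3 -m pendant '[[[0,0,-0.0015],[0,0,0]],[[0,0,-0.001],[0,0,0]],[[0,0,0],[0,0,0]]]'
```

```text
time_s: 6.3
ee_pos: [0.5216, 0.0699, 0.1763]
tcp_rot: [0.0, 0.757, 0.654, 0.0]
contact_force: [-0.2, 1.0, 1.7]
width: 0.144
grasp_force: 60.0
time_s: 6.68
ee_pos: [0.5216, 0.0699, 0.174]
tcp_rot: [0.0, 0.757, 0.654, 0.0]
contact_force: [-1.0, -0.5, 4.4]
width: 0.137
grasp_force: 60.0
```

```bash
cat > st.py <<'E'
from h import *
from station import status
o=status.get_obs();q=o["tcp_rot"];x=R.from_quat([*q[1:],q[0]]).as_matrix()[:,0]
print("yaw %.1f z %.4f"%(np.degrees(np.arctan2(x[1],x[0])),o["ee_pos"][2]),"F",o["contact_force"].round(1),"T",o["wrist_torque"].round(3),"t",o["time_s"],o["ee_pos"][:2].round(4))
E
python3 st.py
python3 -m pendant '[[[0,0,0],[0,0,0.5]],[[0,0,0],[0,0,0.5]],[[0,0,0],[0,0,0.5]],[[0,0,0],[0,0,0]]]' >/dev/null; python3 st.py
python3 -m pendant '[[[0,0,0],[0,0,0.5]],[[0,0,0],[0,0,0.5]],[[0,0,0],[0,0,0.5]],[[0,0,0],[0,0,0]]]' >/dev/null; python3 st.py
```

```text
yaw 81.7 z 0.1740 F [-1.  -0.5  4.4] T [-0.005  0.102 -0.03 ] t 6.675 [0.5216 0.0699]
yaw 93.7 z 0.1742 F [-0.8  0.5  5.1] T [ 0.011  0.114 -0.103] t 7.175 [0.5218 0.0699]
yaw 105.7 z 0.1744 F [-1.3  1.   6.5] T [-0.041  0.192 -0.135] t 7.675 [0.5218 0.0699]
```

```bash

python3 -m pendant '[[[0,0,0.0003],[0,0,0.5]],[[0,0,0.0003],[0,0,0.5]],[[0,0,0.0003],[0,0,0.5]],[[0,0,0],[0,0,0]]]' >/dev/null; python3 st.py
python3 -m pendant '[[[0,0,0.0003],[0,0,0.5]],[[0,0,0.0003],[0,0,0.5]],[[0,0,0.0003],[0,0,0.5]],[[0,0,0],[0,0,0]]]' >/dev/null; python3 st.py
```

```text
yaw 117.7 z 0.1753 F [-1.2  0.5  7.7] T [-0.031  0.207 -0.132] t 8.175 [0.5218 0.0699]
yaw 129.7 z 0.1761 F [-0.1  0.1  5.8] T [ 0.201  0.071 -0.095] t 8.675 [0.522  0.0702]
```

```bash

python3 -m pendant '[[[0,0,0],[0,0,0.5]],[[0,0,0],[0,0,0.5]],[[0,0,0],[0,0,0]]]' >/dev/null; python3 st.py
python3 -m pendant '[[[0,0,0],[0,0,0.5]],[[0,0,0],[0,0,0.5]],[[0,0,0],[0,0,0]]]' >/dev/null; python3 st.py
```

```text
yaw 137.6 z 0.1749 F [-0.8  0.1 -1.2] T [-0.046 -0.129 -0.025] t 9.05 [0.5213 0.0698]
yaw 145.6 z 0.1747 F [ 0.6  0.2 -0.9] T [-0.02  -0.102 -0.014] t 9.425 [0.5212 0.0698]
```

```bash

python3 -m pendant '[[[0,0,-0.002],[0,0,0]],[[0,0,-0.0015],[0,0,0]],[[0,0,0],[0,0,0]]]' >/dev/null; python3 st.py
python3 -m pendant '[[[0,0,-0.001],[0,0,0]],[[0,0,-0.001],[0,0,0]],[[0,0,0],[0,0,0]]]' >/dev/null; python3 st.py
```

```text
yaw 145.6 z 0.1716 F [-1.   0.3 -1.2] T [ 0.016 -0.103  0.008] t 9.8 [0.5213 0.0699]
yaw 145.7 z 0.1698 F [ 0.4  0.4 -0.8] T [-0.016 -0.12  -0.005] t 10.175 [0.5214 0.0699]
```

```bash

python3 -m pendant '[[[0,0,-0.001],[0,0,0]],[[0,0,-0.001],[0,0,0]],[[0,0,0],[0,0,0]]]' >/dev/null; python3 st.py
python3 -m pendant '[[[0,0,0],[0,0,0.5]],[[0,0,0],[0,0,0]]]' >/dev/null; python3 st.py
```

```text
yaw 145.7 z 0.1682 F [-1.  -0.9  2.7] T [0.03  0.094 0.024] t 10.55 [0.5216 0.0699]
yaw 149.6 z 0.1682 F [-1.2 -0.1  2.4] T [-0.064  0.022 -0.061] t 10.8 [0.5217 0.0699]
```

```bash

python3 -m pendant '[[[0,0,0],[0,0,0.5]],[[0,0,0],[0,0,0]]]' >/dev/null; python3 st.py
python3 -m pendant '[[[0,0,0],[0,0,0.5]],[[0,0,0],[0,0,0]]]' >/dev/null; python3 st.py
```

```text
yaw 153.6 z 0.1681 F [-0.6  0.4  2.9] T [-0.06  -0.01  -0.084] t 11.05 [0.5216 0.0698]
yaw 157.5 z 0.1680 F [-0.5 -1.1  4.7] T [-0.228  0.004 -0.208] t 11.3 [0.5215 0.0697]
```

```bash

python3 -m pendant '[[[0,0,0],[0,0,0.4]],[[0,0,0],[0,0,0]],[[0,0,0],[0,0,0]]]' >/dev/null; python3 st.py
```

```text
yaw 160.7 z 0.1678 F [-1.4 -1.5  3.3] T [-0.285  0.065 -0.375] t 11.675 [0.5213 0.0697]
```

```bash

python3 -m pendant '[[[0,0,0],[0,0,-0.7]],[[0,0,0],[0,0,-0.7]],[[0,0,0],[0,0,-0.7]],[[0,0,0],[0,0,-0.7]],[[0,0,0],[0,0,0]]]' >/dev/null; python3 st.py
python3 -m pendant '[[[0,0,-0.0003],[0,0,-0.6]],[[0,0,-0.0003],[0,0,-0.6]],[[0,0,-0.0003],[0,0,-0.6]],[[0,0,0],[0,0,0]]]' >/dev/null; python3 st.py
```

```text
yaw 138.5 z 0.1680 F [ 0.1 -0.1  3.6] T [-0.182 -0.084  0.03 ] t 12.3 [0.5218 0.0699]
yaw 124.2 z 0.1673 F [0.2 0.2 4.4] T [-0.064 -0.072  0.091] t 12.8 [0.522  0.0701]
```

```bash

python3 -m pendant '[[[0,0,-0.0003],[0,0,-0.6]],[[0,0,-0.0003],[0,0,-0.6]],[[0,0,-0.0003],[0,0,-0.6]],[[0,0,0],[0,0,0]]]' >/dev/null; python3 st.py
python3 -m pendant '[[[0,0,-0.0003],[0,0,-0.6]],[[0,0,-0.0003],[0,0,-0.6]],[[0,0,-0.0003],[0,0,-0.6]],[[0,0,0],[0,0,0]]]' >/dev/null; python3 st.py
```

```text
yaw 109.8 z 0.1664 F [1.4 0.1 4.1] T [-0.109 -0.261  0.001] t 13.3 [0.5221 0.0699]
yaw 95.4 z 0.1654 F [0.3 0.3 4.4] T [-0.093 -0.316  0.057] t 13.8 [0.5221 0.07  ]
```

```bash

python3 -m pendant '[[[0,0,-0.0003],[0,0,-0.6]],[[0,0,-0.0003],[0,0,-0.6]],[[0,0,-0.0003],[0,0,-0.6]],[[0,0,0],[0,0,0]]]' >/dev/null; python3 st.py
python3 -m pendant '[[[0,0,-0.0003],[0,0,-0.6]],[[0,0,-0.0003],[0,0,-0.6]],[[0,0,0],[0,0,0]]]' >/dev/null; python3 st.py
```

```text
yaw 81.0 z 0.1642 F [-0.3 -0.1  4.3] T [ 0.056 -0.136 -0.042] t 14.3 [0.5213 0.0701]
yaw 71.4 z 0.1637 F [ 0.4 -0.1  4.9] T [ 0.015 -0.012  0.075] t 14.675 [0.5213 0.0699]
```

```bash

python3 -m pendant '[[[0,0,-0.0001],[0,0,-0.5]],[[0,0,-0.0001],[0,0,-0.5]],[[0,0,0],[0,0,0]]]' >/dev/null; python3 st.py
python3 -m pendant '[[[0,0,0],[0,0,-0.5]],[[0,0,0],[0,0,0]]]' >/dev/null; python3 st.py
```

```text
yaw 63.5 z 0.1636 F [ 0.7 -0.3  4.6] T [-0.106 -0.109  0.092] t 15.05 [0.5215 0.0698]
yaw 59.5 z 0.1636 F [0.1 0.7 4.8] T [-0.041 -0.127  0.289] t 15.3 [0.5216 0.0698]
```

```bash

python3 -m pendant '[[[0,0,0],[0,0,-0.4]],[[0,0,0],[0,0,0]],[[0,0,0],[0,0,0]]]' >/dev/null; python3 st.py
```

```text
yaw 56.2 z 0.1635 F [1.3 0.  5.1] T [-0.106 -0.177  0.401] t 15.675 [0.5216 0.0698]
```

```bash

python3 -m pendant '[[[0,0,0],[0,0,-0.35]],[[0,0,0],[0,0,0]],[[0,0,0],[0,0,0]]]' >/dev/null; python3 st.py
```

```text
yaw 53.3 z 0.1635 F [ 0.7 -0.9  5.2] T [-0.103 -0.22   0.465] t 16.05 [0.5216 0.0698]
```

```bash

python3 -m pendant '[[[0,0,0],[0,0,-0.3]],[[0,0,0],[0,0,0]],[[0,0,0],[0,0,0]]]' >/dev/null; python3 st.py; python3 -m pendant '[[[0,0,0],[0,0,0.5]],[[0,0,0],[0,0,0.4]],[[0,0,0],[0,0,0]]]' >/dev/null; python3 st.py
```

```text
yaw 50.9 z 0.1635 F [1.2 0.4 4.9] T [-0.173 -0.301  0.576] t 16.425 [0.5216 0.0698]
yaw 58.0 z 0.1635 F [ 1.6 -1.2  4.8] T [-0.203 -0.282  0.188] t 16.8 [0.5216 0.0698]
```

Hand-tight at 0.58 N m, then partly relaxed. Next I release and retreat upward.

```bash

python3 -m pendant '[[[0,0,0.0015],[0,0,0.3]],[[0,0,0],[0,0,0]],[[0,0,0],[0,0,0]],[[0,0,0],[0,0,0]],[[0,0,0],[0,0,0]]]' 0.05 >/dev/null; python3 st.py
python3 -m pendant '[[[0,0,0.01],[0,0,0]],[[0,0,0.02],[0,0,0]],[[0,0,0.04],[0,0,0]],[[0,0,0.04],[0,0,0]],[[-0.03,-0.05,0.02],[0,0,0]],[[-0.03,-0.05,0],[0,0,0]],[[0,0,0],[0,0,0]],[[0,0,0],[0,0,0]]]' >/dev/null; python3 st.py
python3 - <<'E'
from station import imaging
import cv2
s=imaging.snapshot("side");cv2.imwrite("pics/s4.png",cv2.resize(s["img"][150:330,210:410,::-1],(667,600),interpolation=cv2.INTER_CUBIC))
E
```

```text
yaw 60.4 z 0.1647 F [0.6 0.2 0.6] T [-0.05  -0.023  0.021] t 17.425 [0.5213 0.0699]
yaw 60.4 z 0.2955 F [ 0.3 -0.3  0.2] T [-0.035 -0.068 -0.019] t 18.425 [ 0.4618 -0.0299]
```

View pics/s4.png

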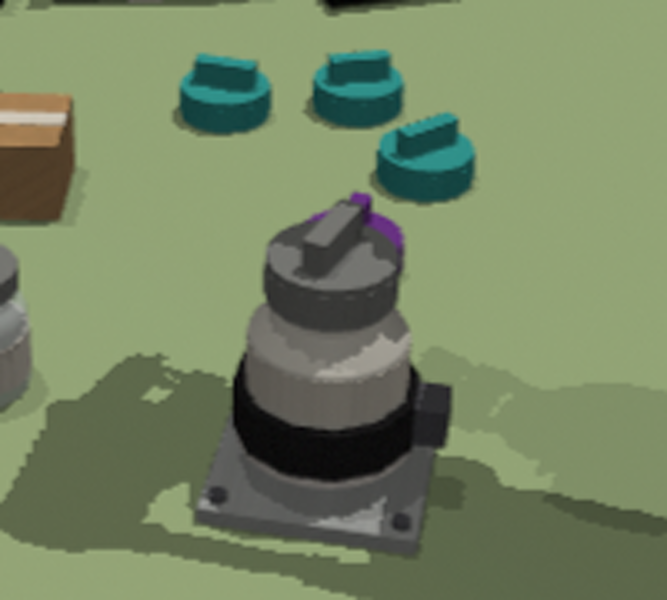

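The lid sits level and fully down on the jar, at about (333,265) in the crop. Nothing else has moved.

```bash
python3 -c "
from station import ticket
print(ticket.finish_job())"
```

```text
the job is handed in; nothing more can be done
None
```

The grey lid is screwed home on the jar: I turned it back until it dropped in and held firmly against the stops (about 0.38 N m), tightened it clockwise to about 0.58 N m, slightly over the half newton metre asked, then let go and handed the job in at about 18 s, with no verdict shown.

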